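Fit the grating plate on the prep box and close its cover

TASK

Lift the steel grating plate off its slanted wooden stand by the black rib and lower it level over the two steel pins of the white prep box until it lies flush on the rim; set it down, do not drop it. Let go of it, then fold the stiff green cover all the way shut over it. Do not move the mug, garlic, ramekin, pepper mill or potato that stand around.

Things in the scene. Friction and masses are not known exactly. Their poses are not given: they have to be found in the camera images.
- grate_plate: Loose steel plate, 146 (own x) x 96 (y) x 5 mm, 0.15-0.3 kg; 10.5 mm round holes at own x = -60 and +60, y = 0; fits the pins either way round. Black upright rib in the middle: 12 mm thick along x, 60 long along y, from own z = 5 to 33. Teeth 2 mm high. Origin: centre of underside; own z: normal, on the rib's side. Starts lying on the stand, leaning with it, own x up the slope.
- stand: Fixed slanted wooden stand, 112 mm wide (own y), 145 deep (own x), 106 high. Its surface leans 32 degrees from horizontal: low edge at own -x (robot's side), so its normal points up and to own -x; a ledge 5 mm proud at the low edge holds the plate. Origin: centre of its foot, on the worktop; own z up.
- prep_box: Fixed white open box, 160 (own x) x 110 (y) x 45 mm high, walls 12 mm, rim at own z = 45. Two upright steel pins at own x = -60 and +60, y = 0, rise 15 mm above the rim: 8 mm thick, the top 6 mm tapering to 3.6 mm. The green cover is hinged along its +y rim. Origin: centre of underside, own z up.
- seat (a point): Centre of the prep box's rim plane, midway between the feet of the pins; axes as the prep box. The plate is seated when its origin is here.
- pin_front (a point): Tip of the pin at the box's own -x end, 15 mm above the rim.
- pin_back (a point): Tip of the pin at the box's own +x end, 15 mm above the rim.
- cover (a joint): Angle of the green cover, rad: 0 = shut on the rim, grows as it opens, 1.57 = upright, stop at 2.2. Stiff: stays where left; about 2 N at its free edge moves it. The cover is an inverted shallow box, 160 x 110 x 42 mm, inside 38 deep, walls 3; shut, its outer face is 87 mm above the worktop. A lip 45 mm wide sticks out 12 mm at the middle of its free edge.
- cover_hinge (a point): Middle of the cover's hinge axis, in the rim plane, 60.5 mm to the box's +y from the seat. The axis runs along the box's x. This frame turns with the cover and is parallel to the box's when shut.
- cover_top (a point): Point on the cover's flat outer face, midway along it, 95.5 mm out from the hinge axis and 20 mm from the free edge; own z: outward normal of that face. Turns with the cover.
- mug: White spotted mug, 82 x 114 x 91 mm, bystander. Origin: centre of its foot.
- garlic: Garlic bulb, 53 x 52 x 52 mm, bystander. Origin: centre of its underside.
- ramekin: Small white fluted dish, 69 x 69 x 38 mm, bystander. Origin: centre of its foot.
- pepper_mill: Wooden pepper mill, 58 x 58 x 170 mm, bystander. Origin: centre of its foot.
- potato: Potato, 59 x 86 x 51 mm, bystander. Origin: centre of its underside.
Mind the look-alikes: they are no part of the job. Of the things shaped like the grate_plate, the steel one is meant.

How it is judged (in metres and radians):
On the way, in this order (a step that is already met when the one before it is completed fails the run):
1. the plate is lifted clear of its stand, held by the fingers (distance of grate_plate from where it was at the start of the episode above 0.05 m and contact force between the fingers and grate_plate above 0.5 N and contact force between grate_plate and stand below 0.05 N), for 0.1 s.
2. the plate lies flush on the rim over both pins and is let go, the cover still open (z of grate_plate in the frame of seat between -0.002 and 0.0025 m and horizontal distance between grate_plate and seat below 0.004 m and angle between grate_plate's own z axis and vertical below 0.04 rad and angle between the x axis of grate_plate and the x axis of prep_box, either way round below 0.06 rad and contact force between the fingers and grate_plate below 0.1 N and value of joint cover above 0.5 rad), for 0.2 s.
At the end, for the whole second after the job is handed in: The plate lies over both pins flush on the rim of the prep box (underside within 2.5 mm of the rim plane, tilt under 0.04 rad, centre within 4 mm and yaw within 0.06 rad of the box's, either way round), at rest, and the cover is shut (joint below 0.05 rad) and still (z of grate_plate in the frame of seat between -0.002 and 0.0025 m and horizontal distance between grate_plate and seat below 0.004 m and angle between grate_plate's own z axis and vertical below 0.04 rad and angle between the x axis of grate_plate and the x axis of prep_box, either way round below 0.06 rad and value of joint cover below 0.05 rad and velocity of joint cover below 0.05 rad/s and linear speed of grate_plate below 0.02 m/s); the robot touches nothing.
It fails at once if the plate is dropped: it moves faster than 0.45 m/s near the box with no finger holding it (linear speed of grate_plate above 0.45 m/s and contact force between the fingers and grate_plate below 0.05 N and distance between grate_plate and seat below 0.2 m).
It fails at once if a bystander (mug, garlic, ramekin, pepper mill, potato) is moved more than 40 mm (distance of any of mug, garlic, ramekin, pepper_mill, potato from where it was at the start of the episode above 0.04 m).
It also fails if it takes over 61 s, if anything falls off the work surface, if the arm or the gripper's body presses on something with over 40 N, if the wrist force passes 120 N, or if a joint passes its speed limit or range.

ROBOT

A 6-joint arm with a two-finger parallel gripper is mounted at the origin on a cart in front of the work surface, level with it; the furniture and walls round the work are solid. World frame = base frame: x ahead of the robot, y to its left, z up, the work surface at z = 0. Lengths are in mm, angles in rad, forces in N, time in s.
With the tool pointing down it reaches from about 275 to 750 mm from the base axis. Payload 10.2 kg.
Tool frame: the origin (TCP) lies midway between the tips of the shut fingers; the grasp point (between the pads) lies 19 mm behind it; z points along the fingers, y is the line along which they close (so a half turn about z gives the same grasp; the last joint's range is limited). The gripper opens to 85 mm and grips with 20 to 120 N. Pads are 22 mm wide; open, the fingers measure 114 mm over their backs; the gripper's body (76 mm by 85 mm) begins 54 mm behind the grasp point. The pads swing forward as they close: fully open they stand 13 mm farther back than shut.
Start: joints at [0.962, 0.313, 1.498, -0, 1.331, -0.223], TCP at [197.571, 486.412, 231.294] pointing down, gripper open.
Joint ranges: [-2.94, 2.94], [-0.97, 2.17], [0.19, 2.56], [-1.23, 4.37], [0.02, 3.11], [-2.88, 2.88]. Speed limits (rad/s): [2.39, 2.39, 3.01, 3.14, 3.14, 3.14].

INTERFACE

Orientations are given as a unit quaternion [w, x, y, z].
In Python, from rig import ctrl gives the robot as it stands.
- The arm moves only by the tool arm_command, never from a script. Its argument "increments" is a list of rows, each an object with "dr": the turn, a rotation vector about the tool's x, y, z in units of pi/4 rad (1.0 is pi/4 rad), a list of three; "offset": the shift along the tool's x, y, z in units of 120 mm (1.0 is 120 mm), a list of three; "hand": the opening, from -1 (shut) to 1 (fully open). A call has 1 to 8 rows; each row shifts and turns the commanded pose from where the row before left it, along the tool's axes as they then stand; what a row does not reach is not made up. A row lasts 1/10 s, in which the tool goes at most 50 mm and 8.59 degrees, less where a joint would pass 70% of its speed; a pose out of reach is approached as far as the arm can. A call with a number of a shift or a turn outside -1 to 1 is refused whole. A call with a gripper value outside its range is refused whole. The fingers move at their own pace and stop on an object; "grip_force" is the grip in N (left out, the last holds). Time passes only in rows, so rows that do not move let the fingers close. It gives the time, the measured TCP pose, the force, the opening and the grip force at its end, in the units of the state.
- ctrl.sense(): the state, without advancing time (a new reading comes with each control period).
- ctrl.capture(name): name is "scene" or "top" or "wrist"; returns the picture (420x560x3 uint8, red, green, blue); there is no depth.
- ctrl.camera_info(name): a dict with "K" (3x3 intrinsics, pixels), "dist" ([k1, k2, p1, p2, k3] as OpenCV has them; the pictures are not rectified), "R" (3x3) and "t" (3): a world point X has camera coordinates R X + t. Camera axes: x right, y down, z forward; pixel columns grow to the right and rows downward; lengths in mm; the calibration is good to about 2 mm. A picture is of the moment at which its call begins: read the wrist's pose just before it. camera_info takes no time and is no camera call; for the wrist camera it gives the pose at the moment of the call.
- ctrl.finish_job(): hands the job in; it is judged then, once.
The state is a dict: "time_s": time; "joints": joint angles; "dq": joint speeds; "tau": joint torques, N m; "eef_pos": TCP position; "ee_rot": TCP orientation; "force": force on the tool from outside, world axes, zero at the start; "wrist_torque": the same for the moment, N m; "grip_width": opening from 0.0 (shut) to 1.0 (fully open); "grip_force": force on a finger pad.
Only numpy, scipy, OpenCV 4.12 (cv2) and the standard library are available. Lean on these libraries where they do the work, as an engineer would, in place of code of your own. Each camera call takes 0.05 s, during which the arm holds its last target. There are 200 camera calls.

## Working session

There is one attempt and no reset: what is moved stays moved. The work goes in short steps, Python scripts to look and compute and a tool call to move; the robot and the scene stay as the last step left them, time stands still between calls to the robot, and variables do not carry over. Pictures are saved under pics/ and viewed, at most 10 in all, crops included, and the job is handed in when it is done.

Besides the shell and the picture viewer there is one more tool, called after "Request:" as a command line: name --argument value ..., lists and objects as JSON in quotes. arm_command: Moves the arm, as the interface text tells. Shifts and turns lie within -1 to 1; 1 stands for 120 mm of shift or pi/4 rad of turn. Its arguments: {"type":"object","properties":{"increments":{"type":"array"},"grip_force":{"type":"number"}},"required":["increments"]}

```bash
mkdir -p pics; ls
cat > h.py <<'E'
import numpy as np, cv2
from rig import ctrl
from scipy.spatial.transform import Rotation as Rn
def ray(ci,uv):
    K=np.array(ci['K'],float);d=np.array(ci['dist'],float);R=np.array(ci['R'],float);t=np.array(ci['t'],float)
    p=cv2.undistortPoints(np.array(uv,float).reshape(-1,1,2),K,d).reshape(-1,2)
    D=np.c_[p,np.ones(len(p))]@R
    return -R.T@t,D
def onz(ci,uv,z):
    o,D=ray(ci,uv); return o+D*((z-o[2])/D[:,2])[:,None]
def tri(c1,u1,c2,u2):
    o1,D1=ray(c1,u1);o2,D2=ray(c2,u2);out=[]
    for a,b in zip(D1,D2):
        s=np.linalg.lstsq(np.c_[a,-b],o2-o1,rcond=None)[0]
        p,q=o1+a*s[0],o2+b*s[1]; out.append(np.r_[(p+q)/2,np.linalg.norm(p-q)])
    return np.array(out)
def proj(ci,X):
    R=np.array(ci['R'],float)
    return cv2.projectPoints(np.array(X,float).reshape(-1,3),cv2.Rodrigues(R)[0],np.array(ci['t'],float),np.array(ci['K'],float),np.array(ci['dist'],float))[0].reshape(-1,2)
def snap(n,f):
    ci=ctrl.camera_info(n); im=ctrl.capture(n)[:,:,::-1].copy(); cv2.imwrite(f'pics/{f}.png',im); return ci,im
E
python3 - <<'E'
from h import *
for n in('scene','top'):
    ci,im=snap(n,n+'0'); print(n,ray(ci,[[280,210]]))
    cv2.imwrite(f'pics/{n}0b.png',cv2.resize(im,(800,600),interpolation=cv2.INTER_CUBIC))
print(ctrl.sense())
E
```

```text
pics
scene (array([ -412.81331793, -1068.94546734,  1178.45325215]), array([[ 0.5493663 ,  0.55725661, -0.62280479]]))
top (array([ 204.71365461,  -84.24700667, 2098.13049429]), array([[ 0.1383678 ,  0.00344086, -0.99038139]]))
{'time_s': 0.1, 'joints': array([ 9.61602190e-01,  3.13408232e-01,  1.49836128e+00,  3.15007185e-05,
        1.33101032e+00, -2.23424010e-01]), 'dq': array([-0.00037708, -0.00068534, -0.00125358,  0.00197773,  0.00067159,
       -0.00086696]), 'tau': array([ 3.17573657e-03, -4.12904835e+01, -2.60142875e+01, -1.33938324e-04,
        3.09826639e-03,  8.00057160e-05]), 'eef_pos': array([197.423582  , 486.21717311, 230.78498262]), 'ee_rot': array([-2.54031091e-04,  1.91694896e-01,  9.81454387e-01, -5.36703530e-04]), 'force': array([-0.07162273, -0.31624949, -0.45874568]), 'wrist_torque': array([ 0.004842  , -0.00096041, -0.00901059]), 'grip_force': 0.0, 'grip_width': 1.002362627857827}
```

View pics/scene0b.png

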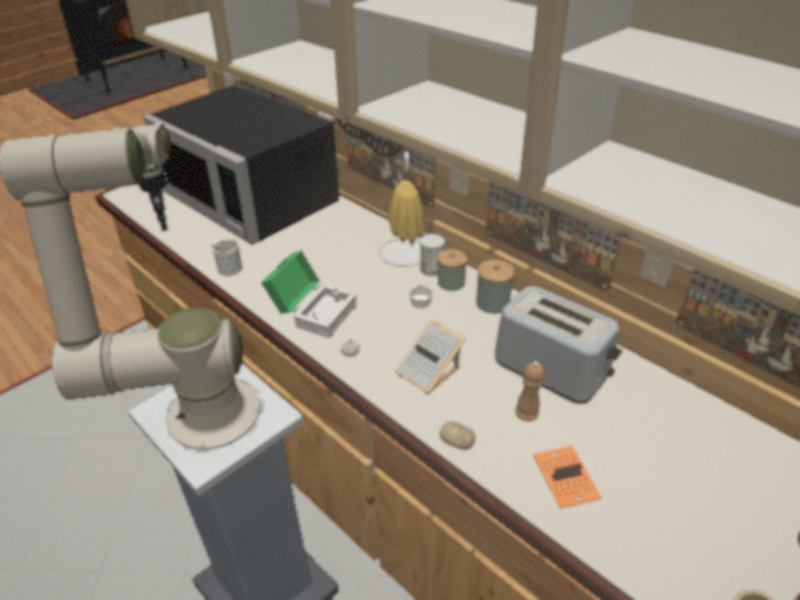

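View pics/top0b.png

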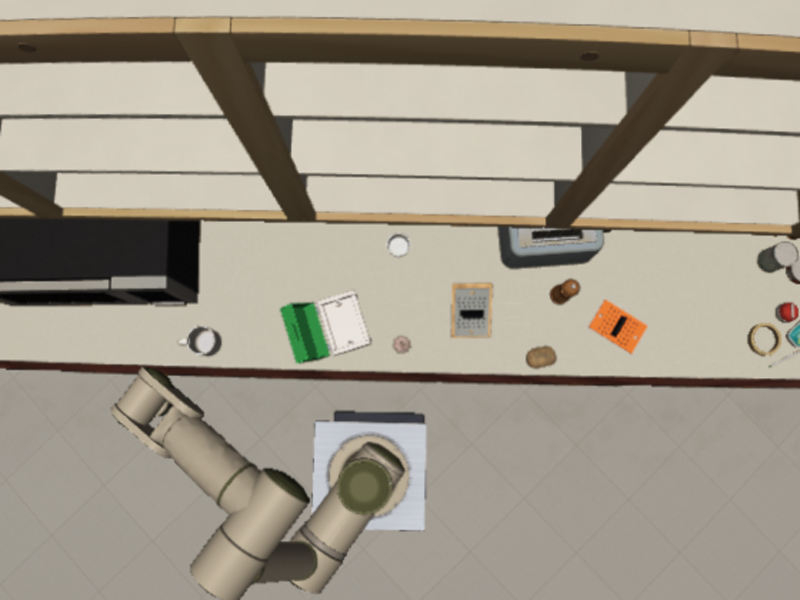

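The top view shows the steel plate on its stand at about (472,312) with the rib at (472,314). The box is at (345,322) with its cover open toward the left (robot +y). The orange look-alike is at (618,327). Next, rough positions.

Run:
```python
from h import *
np.set_printoptions(precision=1,suppress=True)
cs,ct=ctrl.camera_info('scene'),ctrl.camera_info('top')
ims,imt=cv2.imread('pics/scene0.png'),cv2.imread('pics/top0.png')
def dark(im,x,y,r=16):
    x,y=int(x*.7),int(y*.7); g=im[y-r:y+r,x-r:x+r].max(2)
    n,l,s,c=cv2.connectedComponentsWithStats((g<75).astype('u1')); i=1+s[1:,4].argmax(); print(s[i]); return c[i]+[x-r,y-r]
rs,rt=dark(ims,428,353),dark(imt,472,314,12)
print('rib',rs,rt,tri(cs,[rs],ct,[rt]))
nm=['garlic','ramekin','mug','mill','potato']
u=np.array([[402,344],[399,245],[205,342],[571,289],[541,357]])*.7
for n,p,z in zip(nm,onz(ct,u,35),[0]*5): print(n,p)
print('boxrim',onz(ct,np.array([[322,298],[354,292],[370,342],[330,355],[325,320],[346,324]])*.7,45))
print('stand',onz(ct,np.array([[454,283],[493,283]])*.7,106),onz(ct,np.array([[450,337],[492,337]])*.7,20))
ci=ctrl.camera_info('wrist'); s=ctrl.sense()
o,D=ray(ci,[[280,210]]);q=s['ee_rot'];T=Rn.from_quat(q[[1,2,3,0]]).as_matrix()
print('wristcam in tool',T.T@(o-s['eef_pos']),T.T@D[0],T, ci['K'])
print('cam x,y axes in tool',(T.T@np.array(ci['R']).T))
```

```text
Traceback (most recent call last):
ValueError: attempt to get argmax of an empty sequence
```

Run:
```python
from h import *
np.set_printoptions(precision=1,suppress=True)
cs,ct=ctrl.camera_info('scene'),ctrl.camera_info('top')
ims,imt=cv2.imread('pics/scene0.png'),cv2.imread('pics/top0.png')
def dark(im,x,y,r=16):
    x,y=int(x*.7),int(y*.7); g=im[y-r:y+r,x-r:x+r].max(2); th=g.min()+40
    n,l,s,c=cv2.connectedComponentsWithStats((g<th).astype('u1')); i=1+s[1:,4].argmax(); print(th,s[i]); return c[i]+[x-r,y-r]
rs,rt=dark(ims,428,353),dark(imt,472,314,12)
print('rib',rs,rt,tri(cs,[rs],ct,[rt]))
nm=['garlic','ramekin','mug','mill','potato']
u=np.array([[402,344],[399,245],[205,342],[571,289],[541,357]])*.7
for n,p,z in zip(nm,onz(ct,u,35),[0]*5): print(n,p)
print('boxrim',onz(ct,np.array([[322,298],[354,292],[370,342],[330,355],[325,320],[346,324]])*.7,45))
print('stand',onz(ct,np.array([[454,283],[493,283]])*.7,106),onz(ct,np.array([[450,337],[492,337]])*.7,20))
ci=ctrl.camera_info('wrist'); s=ctrl.sense()
o,D=ray(ci,[[280,210]]);q=s['ee_rot'];T=Rn.from_quat(q[[1,2,3,0]]).as_matrix()
print('wristcam in tool',T.T@(o-s['eef_pos']),T.T@D[0],T, ci['K'])
print('cam x,y axes in tool',(T.T@np.array(ci['R']).T))
```

```text
117 [ 9 11 15 11 64]
50 [ 5 10 15  6 78]
rib [298.7 247.3] [330.4 219.4] [[ 454.2 -279.2   76.5    1.2]]
garlic [367.4 -85.6  35. ]
ramekin [653.  -70.5  35. ]
mug [359.3 476.   35. ]
mill [ 536.1 -567.7   35. ]
potato [ 339.1 -480.2   35. ]
boxrim [[492.2 144.7  45. ]
 [511.5  54.2  45. ]
 [370.2   4.6  45. ]
 [330.9 116.1  45. ]
 [429.5 133.8  45. ]
 [419.6  73.9  45. ]]
stand [[ 533.9 -225.5  106. ]
 [ 536.4 -333.6  106. ]] [[ 391.7 -222.1   20. ]
 [ 394.3 -342.3   20. ]]
wristcam in tool [  69.9   -0.6 -142.4] [-0.3 -0.   1. ] [[-0.9  0.4 -0. ]
 [ 0.4  0.9 -0. ]
 [ 0.  -0.  -1. ]] [[341.    0.  285.5]
 [  0.  341.  205.5]
 [  0.    0.    1. ]]
cam x,y axes in tool [[ 0.  -1.  -0.3]
 [ 1.   0.   0. ]
 [-0.  -0.3  1. ]]
```

```bash
cat >> h.py <<'E'
np.set_printoptions(precision=2,suppress=True)
def Rt(xang,pitch=0):
    "tool rotation: tool x heading xang (deg), tool down, then pitched about tool x"
    a=np.radians(xang); x=np.array([np.cos(a),np.sin(a),0]); z=np.array([0,0,-1.])
    return np.c_[x,np.cross(z,x),z]@Rn.from_euler('x',pitch,degrees=True).as_matrix()
def cur():
    s=ctrl.sense();return np.array(s['eef_pos']),Rn.from_quat(np.array(s['ee_rot'])[[1,2,3,0]]).as_matrix()
def plan(p1,R1,n=None,p0=None,R0=None,vmax=47):
    "n equal rows taking pose 0 (default current) to pose 1"
    if p0 is None: p0,R0=cur()
    w=Rn.from_matrix(R0.T@R1).as_rotvec(); d=R0.T@(np.array(p1)-p0)
    n=n or int(max(np.ceil(np.linalg.norm(d)/vmax),np.ceil(np.linalg.norm(w)/.145),1))
    S=sum(Rn.from_rotvec(w*i/n).as_matrix() for i in range(n))
    print(n,'rows: offset',np.round(np.linalg.solve(S,d)/120,4).tolist(),'dr',np.round(w/n/(np.pi/4),4).tolist())
    return np.array(p1),R1
E
python3 - <<'E'
from h import *
plan([420,80,340],Rt(105))
E
```

```text
11 rows: offset [-0.351, -0.095, -0.0827] dr [-0.0001, 0.0, 0.1069]
```

Request:
arm_command --increments '[{"offset": [-0.351,-0.095,-0.083],"dr": [0,0,0.107],"hand": 1},{"offset": [-0.351,-0.095,-0.083],"dr": [0,0,0.107],"hand": 1},{"offset": [-0.351,-0.095,-0.083],"dr": [0,0,0.107],"hand": 1},{"offset": [-0.351,-0.095,-0.083],"dr": [0,0,0.107],"hand": 1},{"offset": [-0.351,-0.095,-0.083],"dr": [0,0,0.107],"hand": 1},{"offset": [-0.351,-0.095,-0.083],"dr": [0,0,0.107],"hand": 1},{"offset": [-0.351,-0.095,-0.083],"dr": [0,0,0.107],"hand": 1},{"offset": [-0.351,-0.095,-0.083],"dr": [0,0,0.107],"hand": 1}]'

```text
time_s: 0.9
eef_pos: [398.9, 207.1, 311.1]
ee_rot: [-0.0, 0.506, 0.862, -0.0]
force: [0.0, 0.3, -0.3]
grip_width: 1.001
grip_force: 0.0
```

Request:
arm_command --increments '[{"offset": [-0.351,-0.095,-0.083],"dr": [0,0,0.107],"hand": 1},{"offset": [-0.351,-0.095,-0.083],"dr": [0,0,0.107],"hand": 1},{"offset": [-0.351,-0.095,-0.083],"dr": [0,0,0.107],"hand": 1},{"offset": [0,0,0],"dr": [0,0,0],"hand": 1},{"offset": [0,0,0],"dr": [0,0,0],"hand": 1},{"offset": [0,0,0],"dr": [0,0,0],"hand": 1}]'

```text
time_s: 1.5
eef_pos: [419.6, 80.8, 340.5]
ee_rot: [-0.0, 0.609, 0.793, -0.0]
force: [-0.8, -0.5, -0.0]
grip_width: 1.002
grip_force: 0.0
```

Run:
```python
from h import *
ci,im=snap('wrist','w1'); np.save('w1.npy',ci,allow_pickle=True)
cv2.imwrite('pics/w1b.png',cv2.resize(im,(800,600),interpolation=cv2.INTER_CUBIC)); print(cur(),ctrl.sense()['dq'])
plan([454,-290,340],Rt(90))
```

```text
(array([419.61,  80.97, 340.52]), array([[-0.26,  0.97, -0.  ],
       [ 0.97,  0.26,  0.  ],
       [ 0.  , -0.  , -1.  ]])) [ 0.01  0.   -0.   -0.    0.    0.  ]
8 rows: offset [-0.3886, -0.0215, 0.0005] dr [-0.0001, -0.0001, 0.0418]
```

View pics/w1b.png

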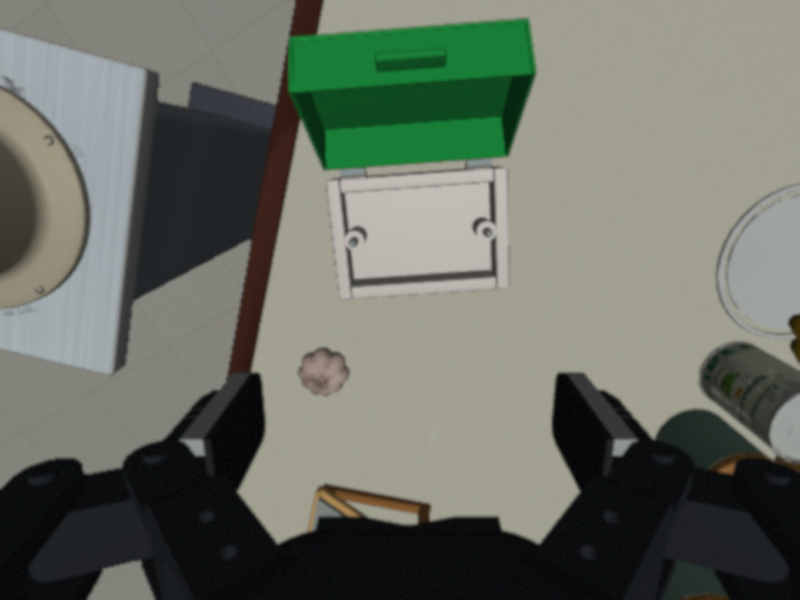

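The wrist view shows the box with its open cover. The rim corners are near (330,180), (341,299), (507,286) and (505,168), and the pins near (356,238) and (486,230), in 800-px coordinates. I'll go on to the plate and crop in on the pins.

Request:
arm_command --increments '[{"offset": [-0.389,-0.022,0],"dr": [0,0,0.042],"hand": 1},{"offset": [-0.389,-0.022,0],"dr": [0,0,0.042],"hand": 1},{"offset": [-0.389,-0.022,0],"dr": [0,0,0.042],"hand": 1},{"offset": [-0.389,-0.022,0],"dr": [0,0,0.042],"hand": 1},{"offset": [-0.389,-0.022,0],"dr": [0,0,0.042],"hand": 1},{"offset": [-0.389,-0.022,0],"dr": [0,0,0.042],"hand": 1},{"offset": [-0.389,-0.022,0],"dr": [0,0,0.042],"hand": 1},{"offset": [-0.389,-0.022,0],"dr": [0,0,0.042],"hand": 1}]'

```text
time_s: 2.35
eef_pos: [453.4, -292.2, 340.5]
ee_rot: [-0.0, 0.708, 0.706, 0.0]
force: [0.9, -0.1, 0.6]
grip_width: 0.999
grip_force: 0.0
```

Request:
arm_command --increments '[{"offset": [0,0,0],"dr": [0,0,0],"hand": 1},{"offset": [0,0,0],"dr": [0,0,0],"hand": 1},{"offset": [0,0,0],"dr": [0,0,0],"hand": 1}]'

```text
time_s: 2.65
eef_pos: [453.4, -290.0, 340.9]
ee_rot: [-0.0, 0.707, 0.707, 0.0]
force: [0.9, 1.1, 0.0]
grip_width: 0.998
grip_force: 0.0
```

Run:
```python
from h import *
ci,im=snap('wrist','w2'); np.save('w2.npy',ci,allow_pickle=True); print(cur()[0])
a=cv2.imread('pics/w1.png')[110:215,222:362]
a=cv2.resize(a,None,fx=5,fy=5,interpolation=cv2.INTER_CUBIC); cv2.imwrite('pics/w1c.png',a)
cv2.imwrite('pics/w2b.png',cv2.resize(im,(800,600),interpolation=cv2.INTER_CUBIC))
```

```text
[ 453.41 -289.9   341.13]
```

View pics/w1c.png

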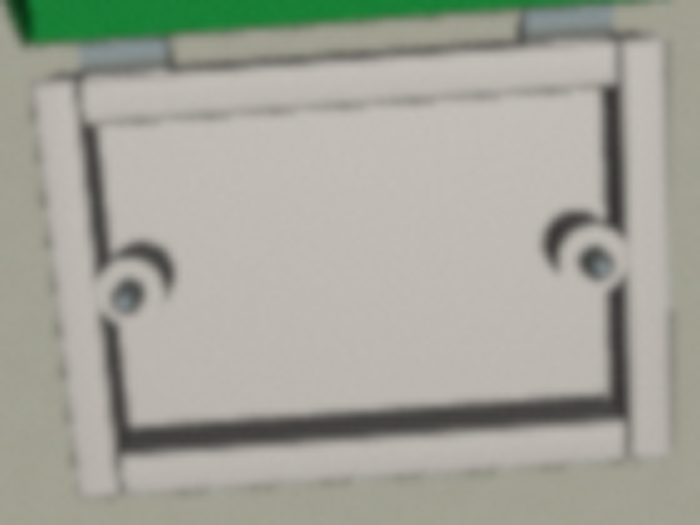

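View pics/w2b.png

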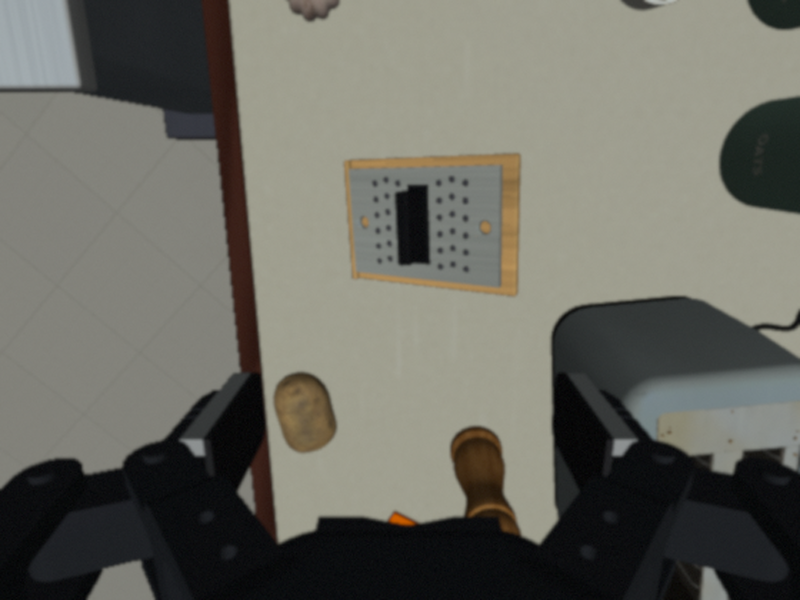

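The pin tips in the crop are at about (126,298) and (600,265), and the outer rim corners at (37,84), (660,38), (82,494) and (668,455). In w2 the plate's corners are near (349,168), (501,164), (500,290) and (353,277), and its holes near (364,222) and (486,227). Now I'll get the poses by PnP and ray casting.

Run:
```python
from h import *
c1=np.load('w1.npy',allow_pickle=True).item();c2=np.load('w2.npy',allow_pickle=True).item()
f=lambda L:np.array([222,110])+(np.array(L,float)+.5)/5-.5
tips=onz(c1,f([[126,298],[600,265]]),60); print('tips',tips,np.linalg.norm(tips[1]-tips[0]))
rim=onz(c1,f([[37,84],[660,38],[668,455],[82,494]]),45)
print('rim',rim,[np.linalg.norm(rim[i]-rim[(i+1)%4]) for i in range(4)])
for n,v in(('tips',tips[1]-tips[0]),('rimtop',rim[1]-rim[0]),('rimbot',rim[2]-rim[3])): print(n,np.degrees(np.arctan2(v[1],v[0])))
print('centres',tips.mean(0),rim.mean(0))
im=cv2.imread('pics/w2.png'); roi=im[100:215,230:375]; hsv=cv2.cvtColor(roi,cv2.COLOR_BGR2HSV)
m=((hsv[...,1]<45)&(hsv[...,0]>60)).astype('u1'); m[:, :]=cv2.morphologyEx(m,cv2.MORPH_OPEN,np.ones((3,3)))
n,l,s,c=cv2.connectedComponentsWithStats(m); i=1+s[1:,4].argmax(); print(s[i])
cn=max(cv2.findContours((l==i).astype('u1'),cv2.RETR_EXTERNAL,cv2.CHAIN_APPROX_NONE)[0],key=cv2.contourArea)
q=cv2.approxPolyN(cv2.convexHull(cn),4).reshape(-1,2)+[230.,100.]; q=q.astype(float)
hs=[]
for x,y in((364,222),(486,227)):
    x,y=int(x*.7),int(y*.7); p=im[y-6:y+7,x-6:x+7].astype(float); w=np.clip(p[...,2]-p[...,0]-15,0,None); yy,xx=np.mgrid[-6:7,-6:7]
    hs.append([x+(w*xx).sum()/w.sum(),y+(w*yy).sum()/w.sum()])
print('quad',q/.7,'holes',np.array(hs)/.7)
ctr=q.mean(0); g=lambda sx,sy:q[np.argmax((q-ctr)@[sx,sy])]
I=np.array([g(-1,-1),g(1,-1),g(1,1),g(-1,1)]+hs)
I2=np.array([[349,168],[501,164],[500,290],[353,277],[364,222],[486,227]])*.7
M=np.array([[-73,48,5],[73,48,5],[73,-48,5],[-73,-48,5],[-60,0,5],[60,0,5]],float)
for J in(I,I2):
    ok,r,t=cv2.solvePnP(M,J,np.array(c2['K'],float),np.array(c2['dist'],float),flags=cv2.SOLVEPNP_SQPNP)
    R=np.array(c2['R']).T; P=R@cv2.Rodrigues(r)[0]; o=R@(t.ravel()-np.array(c2['t']))
    e=cv2.projectPoints(M,r,t,np.array(c2['K'],float),np.array(c2['dist'],float))[0].reshape(-1,2)-J
    print('plate',o,P.ravel(),'tilt',np.degrees(np.arccos(P[2,2])),'yaw',np.degrees(np.arctan2(P[1,0],P[0,0])),'err',np.abs(e).max(), 'rib mid',o+P@[0,0,19])
```

```text
tips [[373.01  64.24  60.  ]
 [485.09 102.98  60.  ]] 118.58471745364675
rim [[338.01 108.22  45.  ]
 [485.32 159.4   45.  ]
 [520.88  57.7   45.  ]
 [372.78   6.65  45.  ]] [np.float64(155.94620342854853), np.float64(107.73767818339363), np.float64(156.65626607992724), np.float64(107.36074737810569)]
tips 19.066276866532775
rimtop 19.15676357527781
rimbot 19.018591528185418
centres [429.05  83.61  60.  ] [429.25  82.99  45.  ]
[85 82  4  5 19]
quad [[454.29 260.  ]
 [454.29 265.71]
 [450.   265.71]
 [450.   260.  ]] holes [[364.62 221.17]
 [485.   226.56]]
plate [ 455.68 -233.85  416.76] [ 0.11 -0.06  0.99 -0.19  0.98  0.08 -0.98 -0.19  0.1 ] tilt 84.3637840549174 yaw -58.7809006103197 err 125657.960167535 rib mid [ 474.52 -232.24  418.63]
plate [ 464.93 -277.66   72.75] [ 0.84 -0.02 -0.55  0.05  1.    0.04  0.55 -0.06  0.84] tilt 33.37908882929186 yaw 3.286762645380247 err 1.5204218525736053 rib mid [ 454.51 -276.87   88.61]
```

Run:
```python
from h import *
plan([396,-280,175],Rt(90,-32),8)
```

```text
8 rows: offset [0.0103, -0.1012, 0.1554] dr [-0.0888, 0.0, -0.0001]
```

Request:
arm_command --increments '[{"offset": [0.01,-0.101,0.155],"dr": [-0.089,0,0],"hand": 1},{"offset": [0.01,-0.101,0.155],"dr": [-0.089,0,0],"hand": 1},{"offset": [0.01,-0.101,0.155],"dr": [-0.089,0,0],"hand": 1},{"offset": [0.01,-0.101,0.155],"dr": [-0.089,0,0],"hand": 1},{"offset": [0.01,-0.101,0.155],"dr": [-0.089,0,0],"hand": 1},{"offset": [0.01,-0.101,0.155],"dr": [-0.089,0,0],"hand": 1},{"offset": [0.01,-0.101,0.155],"dr": [-0.089,0,0],"hand": 1},{"offset": [0.01,-0.101,0.155],"dr": [-0.089,0,0],"hand": 1}]'

```text
time_s: 3.5
eef_pos: [395.8, -280.5, 175.1]
ee_rot: [0.197, 0.68, 0.679, 0.195]
force: [0.7, 0.5, -0.6]
grip_width: 0.997
grip_force: 0.0
```

Request:
arm_command --increments '[{"offset": [0,0,0],"dr": [0,0,0],"hand": 1},{"offset": [0,0,0],"dr": [0,0,0],"hand": 1},{"offset": [0,0,0],"dr": [0,0,0],"hand": 1}]'

```text
time_s: 3.8
eef_pos: [396.5, -282.0, 176.8]
ee_rot: [0.196, 0.68, 0.679, 0.194]
force: [-0.8, 0.1, 0.4]
grip_width: 0.999
grip_force: 0.0
```

Run:
```python
from h import *
ci,im=snap('wrist','w3'); np.save('w3.npy',ci,allow_pickle=True); print(cur())
cv2.imwrite('pics/w3b.png',cv2.resize(im,(800,600),interpolation=cv2.INTER_CUBIC))
```

```text
(array([ 396.46, -282.  ,  176.64]), array([[ 0.  ,  0.85,  0.53],
       [ 1.  , -0.  , -0.  ],
       [-0.  ,  0.53, -0.85]]))
```

View pics/w3b.png

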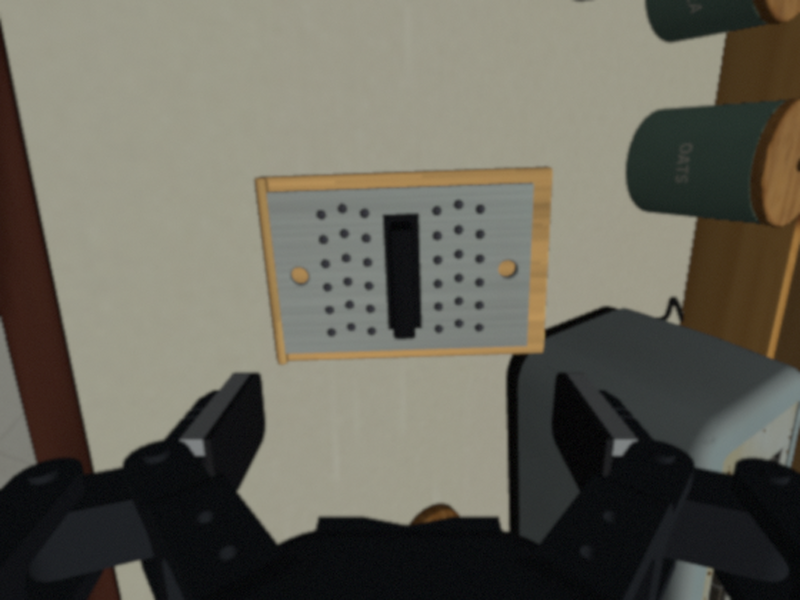

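w3 shows the plate face-on. Its holes are at (300,275) and (508,268), its corners at (269,191), (533,183), (528,347) and (286,354), and the rib in the middle at (402,275).

Run:
```python
from h import *
c2=np.load('w2.npy',allow_pickle=True).item();c3=np.load('w3.npy',allow_pickle=True).item()
im=cv2.imread('pics/w3.png'); hs=[]
for x,y in((300,275),(508,268)):
    x,y=int(x*.7),int(y*.7); p=im[y-9:y+10,x-9:x+10].astype(float); w=np.clip(p[...,2]-p[...,0]-15,0,None); yy,xx=np.mgrid[-9:10,-9:10]
    hs.append([x+(w*xx).sum()/w.sum(),y+(w*yy).sum()/w.sum()])
hs=np.array(hs);print(hs/.7)
h2=np.array([[364.62,221.17],[485,226.56]])*.7
T=tri(c2,h2,c3,hs);print('tri holes',T,np.linalg.norm(T[1,:3]-T[0,:3]))
# rays onto plane tilted 32, normal from tool; depth from 120mm spacing
o,D=ray(c3,np.r_[hs,np.array([[269,191],[533,183],[528,347],[286,354]])*.7]); N=np.array([-np.sin(np.radians(32)),0,np.cos(np.radians(32))])
for s in(0,):
    X=D/(D@N)[:,None]; k=120/np.linalg.norm(X[1]-X[0]); X=o+X*k; print(X); m=(X[0]+X[1])/2; print('mid top',m,'yaw',np.degrees(np.arcsin((X[1]-X[0])[1]/120)), [np.linalg.norm(X[a]-X[b]) for a,b in((2,3),(3,4),(4,5),(5,2))])
M=np.array([[-60,0,5],[60,0,5],[-73,48,5],[73,48,5],[73,-48,5],[-73,-48,5]],float)
J=np.r_[hs,np.array([[269,191],[533,183],[528,347],[286,354]])*.7]
ok,r,t=cv2.solvePnP(M,J,np.array(c3['K'],float),np.array(c3['dist'],float),flags=cv2.SOLVEPNP_SQPNP)
R=np.array(c3['R']).T; P=R@cv2.Rodrigues(r)[0]; o=R@(t.ravel()-np.array(c3['t']))
print('pnp origin',o,'top mid',o+P@[0,0,5]);print(P)
```

```text
[[299.29 274.47]
 [506.1  267.58]]
tri holes [[ 412.73 -279.93   31.04    0.07]
 [ 514.5  -275.96   94.29    0.04]] 119.88580076147049
[[ 228.48 -144.48  563.9 ]
 [ 126.77 -148.54  500.34]
 [ 240.23 -192.1   571.24]
 [ 116.42 -196.37  493.87]
 [ 113.17  -99.12  491.84]
 [ 238.    -94.6   569.84]]
mid top [ 177.63 -146.51  532.12] yaw -1.935432667872206 [np.float64(146.06738883074956), np.float64(97.32667553554865), np.float64(147.26696793590614), np.float64(97.54090041320461)]
pnp origin [ 466.11 -278.37   59.41] top mid [ 463.42 -278.18   63.62]
[[ 0.84 -0.01 -0.54]
 [ 0.03  1.    0.04]
 [ 0.54 -0.05  0.84]]
```

```bash
cat >> h.py <<'E'
G=Rt(92.2,-32); n=-G[:,2]; top=np.array([463.5,-278.1,63.3])
E
python3 - <<'E'
from h import *
p,R=plan(top+n*40,G,4); plan(top+n*4,G,4,p,R)
E
```

```text
4 rows: offset [0.0054, -0.0067, 0.191] dr [0.0003, 0.0075, -0.0105]
4 rows: offset [-0.0, -0.0, 0.075] dr [0.0, 0.0, 0.0]
```

Request:
arm_command --increments '[{"offset": [0.005,-0.007,0.191],"dr": [0,0.0075,-0.0105],"hand": 1},{"offset": [0.005,-0.007,0.191],"dr": [0,0.0075,-0.0105],"hand": 1},{"offset": [0.005,-0.007,0.191],"dr": [0,0.0075,-0.0105],"hand": 1},{"offset": [0.005,-0.007,0.191],"dr": [0,0.0075,-0.0105],"hand": 1},{"offset": [0,0,0],"dr": [0,0,0],"hand": 1},{"offset": [0,0,0],"dr": [0,0,0],"hand": 1},{"offset": [0,0,0],"dr": [0,0,0],"hand": 1}]'

```text
time_s: 4.55
eef_pos: [441.5, -279.2, 97.0]
ee_rot: [0.192, 0.667, 0.692, 0.199]
force: [-0.6, -0.5, -0.2]
grip_width: 1.0
grip_force: 0.0
```

Run:
```python
from h import *
plan(top+n*4,G,4); print(cur())
```

```text
4 rows: offset [0.0005, 0.0016, 0.0755] dr [0.0005, 0.0, -0.0004]
(array([ 441.53, -279.18,   96.99]), array([[-0.04,  0.85,  0.53],
       [ 1.  ,  0.03,  0.02],
       [ 0.  ,  0.53, -0.85]]))
```

Request:
arm_command --increments '[{"offset": [0,0.002,0.075],"dr": [0,0,0],"hand": 1},{"offset": [0,0.002,0.075],"dr": [0,0,0],"hand": 1},{"offset": [0,0.002,0.075],"dr": [0,0,0],"hand": 1},{"offset": [0,0.002,0.075],"dr": [0,0,0],"hand": 1},{"offset": [0,0,0],"dr": [0,0,0],"hand": 1}]'

```text
time_s: 5.05
eef_pos: [461.5, -277.3, 64.4]
ee_rot: [0.19, 0.667, 0.692, 0.2]
force: [-1.1, 0.5, -0.2]
grip_width: 1.0
grip_force: 0.0
```

Request:
arm_command --increments '[{"offset": [0,0,0],"dr": [0,0,0],"hand": -1},{"offset": [0,0,0],"dr": [0,0,0],"hand": -1},{"offset": [0,0,0],"dr": [0,0,0],"hand": -1},{"offset": [0,0,0],"dr": [0,0,0],"hand": -1},{"offset": [0,0,0],"dr": [0,0,0],"hand": -1},{"offset": [0,0,0],"dr": [0,0,0],"hand": -1},{"offset": [0,0,0],"dr": [0,0,0],"hand": -1},{"offset": [0,0,0],"dr": [0,0,0],"hand": -1}]' --grip_force 60

```text
time_s: 5.85
eef_pos: [461.9, -278.1, 66.5]
ee_rot: [0.191, 0.667, 0.692, 0.2]
force: [3.6, 0.8, 6.5]
grip_width: 0.13
grip_force: 63.0
```

Run:
```python
from h import *
print(ctrl.sense()); print(cur()[0]-top, (cur()[0]-top)@n)
```

```text
{'time_s': 5.85, 'joints': array([-0.99,  0.42,  1.99,  0.89,  0.62, -1.74]), 'dq': array([ 0.,  0., -0.,  0., -0., -0.]), 'tau': array([ -1.58, -34.58, -15.29,   0.29,  -0.23,   0.08]), 'eef_pos': array([ 461.85, -278.12,   66.49]), 'ee_rot': array([0.19, 0.67, 0.69, 0.2 ]), 'force': array([3.59, 0.81, 6.51]), 'wrist_torque': array([ 0.18, -0.42,  0.17]), 'grip_force': 63.001967668533325, 'grip_width': 0.1299775173606587}
[-1.65 -0.02  3.19] 3.5744620601923
```

Request:
arm_command --increments '[{"offset": [0,0,-0.05],"dr": [0,0,0],"hand": -1},{"offset": [0,0,-0.1],"dr": [0,0,0],"hand": -1},{"offset": [0,0,-0.15],"dr": [0,0,0],"hand": -1},{"offset": [0,0,-0.15],"dr": [0,0,0],"hand": -1},{"offset": [0,0,-0.15],"dr": [0,0,0],"hand": -1},{"offset": [0,0,-0.1],"dr": [0,0,0],"hand": -1},{"offset": [0,0,0],"dr": [0,0,0],"hand": -1},{"offset": [0,0,0],"dr": [0,0,0],"hand": -1}]'

```text
time_s: 6.65
eef_pos: [416.6, -279.6, 136.5]
ee_rot: [0.191, 0.667, 0.692, 0.2]
force: [0.4, -0.1, -3.5]
grip_width: 0.125
grip_force: 62.4
```

Run:
```python
from h import *
print(ctrl.sense())
p,R=plan([425,-250,170],Rt(92.2,0),6); plan([457,3,135],Rt(109.1),8,p,R)
```

```text
{'time_s': 6.65, 'joints': array([-1.09,  0.22,  2.02,  0.74,  0.79, -1.63]), 'dq': array([ 0.01,  0.02,  0.  , -0.  ,  0.  , -0.  ]), 'tau': array([ -0.3 , -33.36, -21.66,   1.28,   0.14,   0.02]), 'eef_pos': array([ 416.59, -279.64,  136.55]), 'ee_rot': array([0.19, 0.67, 0.69, 0.2 ]), 'force': array([ 0.35, -0.09, -3.51]), 'wrist_torque': array([-0.03,  0.52,  0.05]), 'grip_force': 62.36379861831665, 'grip_width': 0.12514508270749153}
6 rows: offset [0.0408, 0.0277, -0.0402] dr [0.1186, -0.0005, -0.0005]
8 rows: offset [0.2552, 0.0771, 0.0365] dr [0.0, 0.0, -0.0469]
```

Request:
arm_command --increments '[{"offset": [0.041,0.028,-0.04],"dr": [0.119,0,0],"hand": -1},{"offset": [0.041,0.028,-0.04],"dr": [0.119,0,0],"hand": -1},{"offset": [0.041,0.028,-0.04],"dr": [0.119,0,0],"hand": -1},{"offset": [0.041,0.028,-0.04],"dr": [0.119,0,0],"hand": -1},{"offset": [0.041,0.028,-0.04],"dr": [0.119,0,0],"hand": -1},{"offset": [0.041,0.028,-0.04],"dr": [0.119,0,0],"hand": -1}]'

```text
time_s: 7.25
eef_pos: [425.7, -249.3, 169.8]
ee_rot: [-0.003, 0.694, 0.72, -0.001]
force: [-0.6, 0.4, -3.1]
grip_width: 0.129
grip_force: 62.2
```

Request:
arm_command --increments '[{"offset": [0.255,0.077,0.036],"dr": [0,0,-0.047],"hand": -1},{"offset": [0.255,0.077,0.036],"dr": [0,0,-0.047],"hand": -1},{"offset": [0.255,0.077,0.036],"dr": [0,0,-0.047],"hand": -1},{"offset": [0.255,0.077,0.036],"dr": [0,0,-0.047],"hand": -1},{"offset": [0.255,0.077,0.036],"dr": [0,0,-0.047],"hand": -1},{"offset": [0.255,0.077,0.036],"dr": [0,0,-0.047],"hand": -1},{"offset": [0.255,0.077,0.036],"dr": [0,0,-0.047],"hand": -1},{"offset": [0.255,0.077,0.036],"dr": [0,0,-0.047],"hand": -1}]'

```text
time_s: 8.05
eef_pos: [457.4, 4.7, 135.1]
ee_rot: [-0.002, 0.58, 0.815, 0.001]
force: [0.1, 0.4, -3.1]
grip_width: 0.128
grip_force: 62.2
```

Request:
arm_command --increments '[{"offset": [0,0,0],"dr": [0,0,0],"hand": -1},{"offset": [0,0,0],"dr": [0,0,0],"hand": -1},{"offset": [0,0,0],"dr": [0,0,0],"hand": -1},{"offset": [0,0,0],"dr": [0,0,0],"hand": -1}]'

```text
time_s: 8.45
eef_pos: [457.7, 2.2, 136.1]
ee_rot: [-0.001, 0.581, 0.814, 0.001]
force: [0.1, -0.1, -2.0]
grip_width: 0.129
grip_force: 62.1
```

Run:
```python
from h import *
ci,im=snap('wrist','w4'); np.save('w4.npy',ci,allow_pickle=True); print(cur())
cv2.imwrite('pics/w4b.png',cv2.resize(im,(800,600),interpolation=cv2.INTER_CUBIC))
```

```text
(array([457.68,   2.24, 136.16]), array([[-0.33,  0.95, -0.  ],
       [ 0.95,  0.33,  0.  ],
       [ 0.  , -0.  , -1.  ]]))
```

View pics/w4b.png

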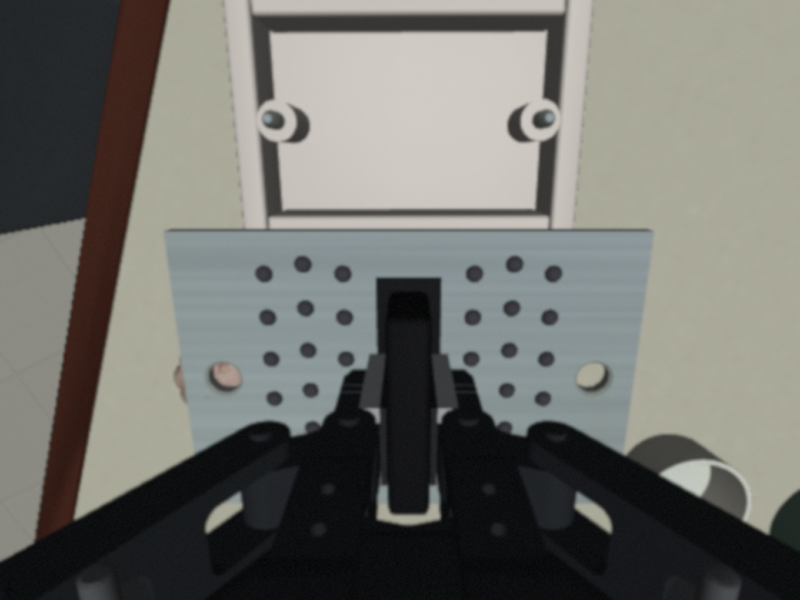

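w4 shows the plate held level. The pin tips are at (267,117) and (549,117), the plate's holes at (225,377) and (592,377), and its far edge at row 231, so it runs nearly parallel to the box.

Run:
```python
from h import *
c=np.load('w4.npy',allow_pickle=True).item(); p,R=cur()
L=lambda P:(R.T@(P-p).T).T
tips=onz(c,(np.array([[267.5,117],[549,117]])+.5)*.7-.5,60); t=L(tips); print('tips',tips,t,np.linalg.norm(t[1]-t[0]))
for z in(128,132.6):
    h=L(onz(c,(np.array([[225,377],[592.5,377]])+.5)*.7-.5,z)); print(z,'holes',h,np.linalg.norm(h[1]-h[0]))
e=L(onz(c,(np.array([[167,230],[653,230]])+.5)*.7-.5,132.6));print('edge',e,np.linalg.norm(e[1]-e[0]))
# hole ring: dark/bright segmentation around each hole, ellipse centre
g=cv2.cvtColor(cv2.imread('pics/w4.png'),cv2.COLOR_BGR2HSV)
im=cv2.imread('pics/w4.png')
for x,y in((225,377),(592,377)):
    x,y=int(x*.7),int(y*.7); a=im[y-16:y+17,x-16:x+17].astype(int)
    m=((a[...,0]-a[...,2]<2)|(a.max(2)<95)).astype('u1'); n,l,s,cc=cv2.connectedComponentsWithStats(m); i=l[16,16] or 1+s[1:,4].argmax(); print(s[i],(cc[i]+[x-16,y-16]+.5)/.7-.5)
```

```text
tips [[373.07  63.14  60.  ]
 [485.85 101.97  60.  ]] [[ 84.89 -60.16  76.45]
 [ 84.93  59.12  76.36]] 119.27891140923957
128 holes [[ -2.85 -62.42   8.2 ]
 [ -2.72  61.83   8.11]] 124.24767140625724
132.6 holes [[ -0.65 -60.52   3.61]
 [ -0.52  59.93   3.52]] 120.4552726091625
edge [[ 47.66 -73.13   3.75]
 [ 47.76  73.18   3.64]] 146.30991761133922
[  3   6  26  23 449] [223.97 377.41]
[  5   6  25  24 442] [592.61 377.67]
```

Request:
arm_command --increments '[{"offset": [0.1,-0.002,0],"dr": [0,0,0],"hand": -1},{"offset": [0.2,0,0],"dr": [0,0,0],"hand": -1},{"offset": [0.2,0,0],"dr": [0,0,0],"hand": -1},{"offset": [0.15,0,0.1],"dr": [0,0,0],"hand": -1},{"offset": [0.06,0,0.1],"dr": [0,0,0],"hand": -1},{"offset": [0,0,0.1],"dr": [0,0,0],"hand": -1},{"offset": [0,0,0],"dr": [0,0,0],"hand": -1},{"offset": [0,0,0],"dr": [0,0,0],"hand": -1}]'

```text
time_s: 9.3
eef_pos: [429.5, 83.6, 100.8]
ee_rot: [-0.001, 0.58, 0.814, 0.001]
force: [0.6, -1.0, -3.0]
grip_width: 0.127
grip_force: 62.1
```

Request:
arm_command --increments '[{"offset": [0,0,0],"dr": [0,0,0],"hand": -1},{"offset": [0,0,0],"dr": [0,0,0],"hand": -1}]'

```text
time_s: 9.5
eef_pos: [429.8, 83.4, 101.0]
ee_rot: [-0.001, 0.581, 0.814, 0.001]
force: [0.2, 0.1, -2.6]
grip_width: 0.127
grip_force: 62.1
```

Run:
```python
from h import *
p,R=cur(); R4=Rt(109.1); print(p,Rn.from_matrix(R4.T@R).as_rotvec(degrees=True))
c=np.array([457.68,2.24,136.16]); S=ctrl.sense()['force']; print(R4.T@(p-c),S)
plan(c+R4@[85.2,-.2,52],R4,1)
```

```text
[429.8   83.35 100.98] [-0.01  0.14  0.07]
[85.77  0.2  35.18] [ 0.23  0.06 -2.59]
1 rows: offset [-0.0051, -0.0033, 0.1402] dr [0.0003, -0.0031, -0.0016]
```

Request:
arm_command --increments '[{"offset": [-0.005,-0.003,0.08],"dr": [0,-0.003,-0.001],"hand": -1},{"offset": [0,0,0.08],"dr": [0,0,0],"hand": -1},{"offset": [0,0,0.07],"dr": [0,0,0],"hand": -1},{"offset": [0,0,0],"dr": [0,0,0],"hand": -1},{"offset": [0,0,0],"dr": [0,0,0],"hand": -1}]'

```text
time_s: 10.0
eef_pos: [429.3, 82.8, 72.6]
ee_rot: [-0.001, 0.58, 0.815, -0.0]
force: [1.0, -0.1, -2.9]
grip_width: 0.124
grip_force: 62.2
```

Request:
arm_command --increments '[{"offset": [0,0,0.02],"dr": [0,0,0],"hand": -1},{"offset": [0,0,0.02],"dr": [0,0,0],"hand": -1},{"offset": [0,0,0.02],"dr": [0,0,0],"hand": -1},{"offset": [0,0,0],"dr": [0,0,0],"hand": -1},{"offset": [0,0,0],"dr": [0,0,0],"hand": -1}]'

```text
time_s: 10.5
eef_pos: [429.3, 82.8, 65.7]
ee_rot: [-0.0, 0.58, 0.815, -0.0]
force: [0.5, 0.0, -2.8]
grip_width: 0.131
grip_force: 62.2
```

Run:
```python
from h import *
p,R=cur(); R4=Rt(109.1); print(p,Rn.from_matrix(R4.T@R).as_rotvec(degrees=True))
c=np.array([457.68,2.24,136.16]); S=ctrl.sense(); print(R4.T@(p-c),S['force'],S['wrist_torque'])
plan(c+R4@[85.2,-.2,82.5],R4,1)
```

```text
[429.33  82.78  65.66] [0.04 0.03 0.01]
[85.38 -0.44 70.5 ] [ 0.51  0.03 -2.84] [ 0.05 -0.   -0.01]
1 rows: offset [-0.0015, 0.002, 0.1] dr [-0.001, -0.0006, -0.0002]
```

Request:
arm_command --increments '[{"offset": [-0.001,0.002,0.02],"dr": [0,0,0],"hand": -1},{"offset": [0,0,0.02],"dr": [0,0,0],"hand": -1},{"offset": [0,0,0.02],"dr": [0,0,0],"hand": -1},{"offset": [0,0,0],"dr": [0,0,0],"hand": -1},{"offset": [0,0,0],"dr": [0,0,0],"hand": -1}]'

```text
time_s: 11.0
eef_pos: [429.6, 82.8, 58.4]
ee_rot: [-0.0, 0.58, 0.815, -0.0]
force: [-0.4, 0.3, -2.0]
grip_width: 0.129
grip_force: 62.2
```

Request:
arm_command --increments '[{"offset": [0,0,0.02],"dr": [0,0,0],"hand": -1},{"offset": [0,0,0.01],"dr": [0,0,0],"hand": -1},{"offset": [0,0,0],"dr": [0,0,0],"hand": -1},{"offset": [0,0,0],"dr": [0,0,0],"hand": -1}]'

```text
time_s: 11.4
eef_pos: [429.6, 82.8, 54.9]
ee_rot: [-0.0, 0.58, 0.815, -0.0]
force: [0.6, 0.1, -3.1]
grip_width: 0.126
grip_force: 62.2
```

Run:
```python
from h import *
p,R=cur(); R4=Rt(109.1); print(p,Rn.from_matrix(R4.T@R).as_rotvec(degrees=True))
S=ctrl.sense(); print(S['force'],S['wrist_torque'])
```

```text
[429.56  82.77  54.87] [0.04 0.03 0.01]
[ 0.58  0.15 -3.13] [-0.01  0.04 -0.01]
```

Almost at the rim and still no contact. I'll go down in 0.6 mm steps.

Request:
arm_command --increments '[{"offset": [0,0,0.005],"dr": [0,0,0],"hand": -1},{"offset": [0,0,0],"dr": [0,0,0],"hand": -1}]'

```text
time_s: 11.6
eef_pos: [429.5, 82.8, 54.2]
ee_rot: [-0.0, 0.58, 0.815, -0.0]
force: [0.4, -0.4, -2.9]
grip_width: 0.126
grip_force: 62.2
```

Request:
arm_command --increments '[{"offset": [0,0,0.005],"dr": [0,0,0],"hand": -1},{"offset": [0,0,0],"dr": [0,0,0],"hand": -1}]'

```text
time_s: 11.8
eef_pos: [429.5, 82.8, 53.6]
ee_rot: [-0.0, 0.58, 0.815, -0.0]
force: [0.4, 0.0, -3.2]
grip_width: 0.126
grip_force: 62.2
```

Request:
arm_command --increments '[{"offset": [0,0,0.005],"dr": [0,0,0],"hand": -1},{"offset": [0,0,0],"dr": [0,0,0],"hand": -1}]'

```text
time_s: 12.0
eef_pos: [429.5, 82.8, 53.0]
ee_rot: [-0.0, 0.58, 0.815, -0.0]
force: [-0.3, 0.3, -2.6]
grip_width: 0.13
grip_force: 62.2
```

Request:
arm_command --increments '[{"offset": [0,0,0.005],"dr": [0,0,0],"hand": -1},{"offset": [0,0,0],"dr": [0,0,0],"hand": -1}]'

```text
time_s: 12.2
eef_pos: [429.5, 82.8, 52.4]
ee_rot: [-0.0, 0.58, 0.815, -0.0]
force: [1.0, 0.8, -2.2]
grip_width: 0.123
grip_force: 62.2
```

Request:
arm_command --increments '[{"offset": [0,0,0.005],"dr": [0,0,0],"hand": -1},{"offset": [0,0,0],"dr": [0,0,0],"hand": -1}]'

```text
time_s: 12.4
eef_pos: [429.5, 82.8, 51.8]
ee_rot: [-0.0, 0.58, 0.815, -0.0]
force: [0.5, -0.2, -2.7]
grip_width: 0.13
grip_force: 62.2
```

Request:
arm_command --increments '[{"offset": [0,0,0.005],"dr": [0,0,0],"hand": -1},{"offset": [0,0,0],"dr": [0,0,0],"hand": -1}]'

```text
time_s: 12.6
eef_pos: [429.6, 82.8, 51.5]
ee_rot: [-0.0, 0.58, 0.815, -0.0]
force: [-1.2, 0.4, 2.6]
grip_width: 0.131
grip_force: 62.8
```

Request:
arm_command --increments '[{"offset": [0,0,0.003],"dr": [0,0,0],"hand": -1},{"offset": [0,0,0],"dr": [0,0,0],"hand": -1},{"offset": [0,0,0],"dr": [0,0,0],"hand": -0.4},{"offset": [0,0,0],"dr": [0,0,0],"hand": -0.4},{"offset": [0,0,0],"dr": [0,0,0],"hand": -0.4},{"offset": [0,0,0],"dr": [0,0,0],"hand": -0.4},{"offset": [0,0,0],"dr": [0,0,0],"hand": -0.4}]'

```text
time_s: 13.3
eef_pos: [429.6, 82.7, 50.9]
ee_rot: [-0.0, 0.58, 0.815, -0.0]
force: [0.3, 0.8, 0.4]
grip_width: 0.298
grip_force: 0.0
```

Request:
arm_command --increments '[{"offset": [0,0,-0.1],"dr": [0,0,0],"hand": -0.4},{"offset": [0,0,-0.2],"dr": [0,0,0],"hand": -0.4},{"offset": [0,0,-0.3],"dr": [0,0,0],"hand": -0.4},{"offset": [-0.2,0,-0.3],"dr": [0,0,0],"hand": -0.4},{"offset": [-0.3,0,-0.3],"dr": [0,0,0],"hand": -0.4},{"offset": [-0.3,0,-0.3],"dr": [0,0,0],"hand": -1},{"offset": [0,0,0],"dr": [0,0,0],"hand": -1},{"offset": [0,0,0],"dr": [0,0,0],"hand": -1}]'

```text
time_s: 14.1
eef_pos: [460.7, -7.1, 229.5]
ee_rot: [-0.0, 0.581, 0.814, -0.0]
force: [0.1, -0.1, -0.9]
grip_width: -0.001
grip_force: 0.0
```

Request:
arm_command --increments '[{"offset": [0,0,0],"dr": [0,0,0],"hand": -1},{"offset": [0,0,0],"dr": [0,0,0],"hand": -1}]'

```text
time_s: 14.3
eef_pos: [460.1, -5.9, 228.6]
ee_rot: [-0.001, 0.58, 0.815, -0.001]
force: [0.6, 0.1, -0.2]
grip_width: -0.002
grip_force: 0.0
```

Run:
```python
from h import *
ci,im=snap('wrist','w5'); np.save('w5.npy',ci,allow_pickle=True); print(cur())
cv2.imwrite('pics/w5b.png',cv2.resize(im,(800,600),interpolation=cv2.INTER_CUBIC))
```

```text
(array([460.19,  -5.99, 228.75]), array([[-0.33,  0.94, -0.  ],
       [ 0.94,  0.33,  0.  ],
       [ 0.  , -0.  , -1.  ]]))
```

View pics/w5b.png

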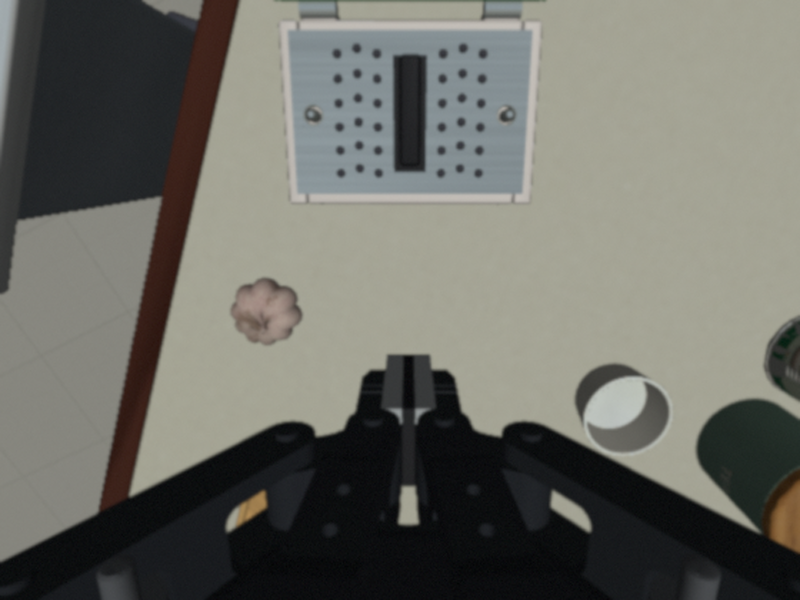

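w5 shows the plate seated with an even rim border and the pins through its holes at (313,114) and (507,114). Next I'll estimate the cover angle from w1 and plan the closing arc.

```bash
cat >> h.py <<'E'
B=Rt(109.1); bx,by=B[:,1],B[:,0]; Z=np.array([0,0,1.]); seat=np.array([429.6,82.8,45]); hinge=seat+60.5*by
def cov(th,x,r,h):
    t=np.radians(th); return hinge+bx*x+by*(-r*np.cos(t)+h*np.sin(t))+Z*(r*np.sin(t)+h*np.cos(t))
def tip(th):
    "TCP for finger (closed, heading 109.1) touching the cover at angle th"
    a=cov(th,0,100,42); y=(a-hinge)@by
    if th>90: y=(cov(th,0,115.5,42)-hinge)@by
    return hinge+by*(y+11)+Z*(a[2]-45)
E
python3 - <<'E'
from h import *
c=np.load('w1.npy',allow_pickle=True).item()
print('seen face corners ~(288,38),(528,19); rim-edge corners ~(290,93),(535,72)')
for th in(100,105,110,115,120,126):
    print(th,(proj(c,[cov(th,s,115.5,h) for h in(42,0) for s in(-80,80)])/.7).round(0).tolist())
im=cv2.imread('pics/w5.png'); c5=np.load('w5.npy',allow_pickle=True).item()
p=onz(c5,(np.array([[313,114],[507,114]])+.5)*.7-.5,55); print('pins',p,p.mean(0))
e=onz(c5,(np.array([[287,30],[532,30],[523,193],[297,195]])+.5)*.7-.5,50); print('plate',e.mean(0)); v=e[1]-e[0]; print(np.degrees(np.arctan2(v[1],v[0])))
E
```

```text
seen face corners ~(288,38),(528,19); rim-edge corners ~(290,93),(535,72)
100 [[285.0, 79.0], [540.0, 60.0], [291.0, 147.0], [542.0, 129.0]]
105 [[285.0, 65.0], [537.0, 46.0], [290.0, 131.0], [542.0, 112.0]]
110 [[286.0, 53.0], [535.0, 33.0], [289.0, 116.0], [540.0, 97.0]]
115 [[287.0, 42.0], [532.0, 23.0], [288.0, 101.0], [539.0, 82.0]]
120 [[288.0, 33.0], [529.0, 13.0], [288.0, 87.0], [537.0, 68.0]]
126 [[290.0, 24.0], [525.0, 5.0], [288.0, 71.0], [534.0, 52.0]]
pins [[373.37  63.26  55.  ]
 [485.37 102.21  55.  ]] [429.37  82.74  55.  ]
plate [429.34  82.27  50.  ]
19.14801828623715
```

Run:
```python
from h import *
s=tip(120)+by*18; print(s,[tip(t).round(1).tolist() for t in(118,90,60,30,0)])
p,R=plan([*s[:2],240],B,8); plan(s,B,4,p,R)
t0=s
for th in(110,100,90,80,70,60,50,40,30,20,10,0):
    t=tip(th); d=B.T@(t-t0)/120; print(th,d.round(3),t.round(1)); t0=t
```

```text
[369.52 256.31 110.6 ] [[376.3, 236.6, 113.6], [392.5, 190.1, 145.0], [410.7, 137.5, 152.6], [427.7, 88.4, 131.4], [438.9, 55.9, 87.0]]
8 rows: offset [0.2891, 0.0003, -0.0115] dr [-0.0004, -0.0002, 0.0002]
4 rows: offset [0.0, 0.0, 0.2696] dr [0.0, 0.0, 0.0]
110 [-0.28  0.   -0.12] [380.4 225.  124.6]
100 [-0.15  0.   -0.1 ] [386.1 208.4 136.2]
90 [-0.16 -0.   -0.07] [392.5 190.1 145. ]
80 [-0.15  0.   -0.05] [398.4 173.  150.8]
70 [-0.16 -0.   -0.02] [404.5 155.3 153.3]
60 [-0.16  0.    0.01] [410.7 137.5 152.6]
50 [-0.15 -0.    0.03] [416.7 120.  148.6]
40 [-0.15  0.    0.06] [422.4 103.5 141.5]
30 [-0.13 -0.    0.08] [427.7  88.4 131.4]
20 [-0.12  0.    0.11] [432.3  75.1 118.7]
10 [-0.1  -0.    0.12] [436.   64.2 103.7]
0 [-0.07  0.    0.14] [438.9  55.9  87. ]
```

Request:
arm_command --increments '[{"offset": [0.15,0,-0.2],"dr": [0,0,0],"hand": -1},{"offset": [0.35,0,-0.1],"dr": [0,0,0],"hand": -1},{"offset": [0.36,0,0],"dr": [0,0,0],"hand": -1},{"offset": [0.36,0,0],"dr": [0,0,0],"hand": -1},{"offset": [0.36,0,0],"dr": [0,0,0],"hand": -1},{"offset": [0.36,0,0],"dr": [0,0,0],"hand": -1},{"offset": [0.37,0,0],"dr": [0,0,0],"hand": -1},{"offset": [0,0,0],"dr": [0,0,0],"hand": -1}]'

```text
time_s: 15.15
eef_pos: [367.6, 259.0, 265.3]
ee_rot: [-0.001, 0.577, 0.816, -0.0]
force: [-0.7, -0.6, -0.2]
grip_width: 0.004
grip_force: 0.0
```

Request:
arm_command --increments '[{"offset": [0,0,0.2],"dr": [0,0,0],"hand": -1},{"offset": [0,0,0.3],"dr": [0,0,0],"hand": -1},{"offset": [0,0,0.35],"dr": [0,0,0],"hand": -1},{"offset": [0,0,0.3],"dr": [0,0,0],"hand": -1},{"offset": [0,0,0],"dr": [0,0,0],"hand": -1},{"offset": [0,0,0],"dr": [0,0,0],"hand": -1}]'

```text
time_s: 15.75
eef_pos: [370.2, 255.2, 128.4]
ee_rot: [-0.0, 0.58, 0.815, -0.0]
force: [-0.8, 0.2, 0.3]
grip_width: 0.002
grip_force: 0.0
```

Run:
```python
from h import *
p,R=cur(); print(p,ctrl.sense()['force'])
for t in(110,100,90): plan(tip(t),B,4,p,R); p,R=tip(t),B
```

```text
[370.19 255.21 128.44] [-0.84  0.21  0.34]
4 rows: offset [-0.0664, -0.0006, 0.008] dr [-0.0003, -0.0001, -0.0]
4 rows: offset [-0.0366, 0.0, -0.0241] dr [0.0, 0.0, 0.0]
4 rows: offset [-0.0405, -0.0, -0.0184] dr [0.0, 0.0, 0.0]
```

Request:
arm_command --increments '[{"offset": [0,0,0.13],"dr": [0,0,0],"hand": -1},{"offset": [0,0,0],"dr": [0,0,0],"hand": -1},{"offset": [-0.09,0,-0.02],"dr": [0,0,0],"hand": -1},{"offset": [-0.09,0,-0.02],"dr": [0,0,0],"hand": -1},{"offset": [-0.09,0,-0.03],"dr": [0,0,0],"hand": -1},{"offset": [0,0,-0.03],"dr": [0,0,0],"hand": -1}]'

```text
time_s: 16.35
eef_pos: [381.5, 223.5, 125.4]
ee_rot: [0.0, 0.581, 0.814, 0.001]
force: [0.3, 0.2, 1.2]
grip_width: -0.003
grip_force: 0.0
```

Request:
arm_command --increments '[{"offset": [-0.075,0,-0.05],"dr": [0,0,0],"hand": -1},{"offset": [-0.075,0,-0.05],"dr": [0,0,0],"hand": -1},{"offset": [-0.08,0,-0.035],"dr": [0,0,0],"hand": -1},{"offset": [-0.08,0,-0.035],"dr": [0,0,0],"hand": -1}]'

```text
time_s: 16.75
eef_pos: [393.1, 188.6, 144.9]
ee_rot: [-0.0, 0.58, 0.815, -0.0]
force: [0.5, 2.3, -0.9]
grip_width: 0.003
grip_force: 1.0
```

Run:
```python
from h import *
p,R=cur(); print(p,ctrl.sense()['force'],tip(90))
ci,im=snap('scene','s2'); a=im[150:290,160:300]; cv2.imwrite('pics/s2b.png',cv2.resize(a,None,fx=4,fy=4,interpolation=cv2.INTER_CUBIC))
```

```text
[393.06 188.59 144.95] [ 0.55  2.3  -0.86] [392.46 190.05 145.  ]
```

View pics/s2b.png

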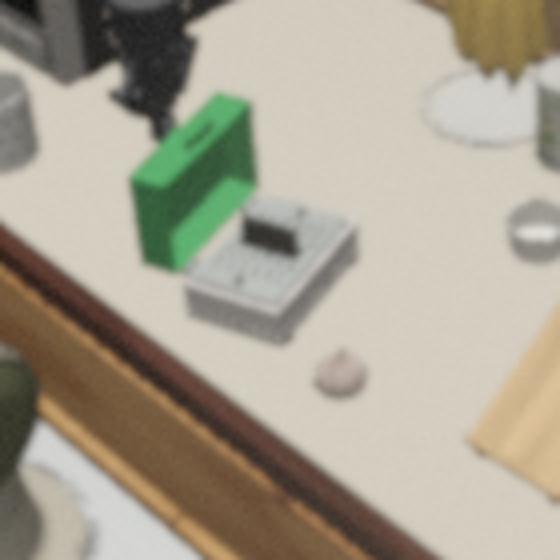

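The cover is now about upright, with the fingers behind its top edge at (165,125) pushing at about 2 N, and the plate sits seated. I'll continue along the arc.

Request:
arm_command --increments '[{"offset": [-0.075,0,-0.025],"dr": [0,0,0],"hand": -1},{"offset": [-0.075,0,-0.025],"dr": [0,0,0],"hand": -1},{"offset": [-0.08,0,-0.01],"dr": [0,0,0],"hand": -1},{"offset": [-0.08,0,-0.01],"dr": [0,0,0],"hand": -1},{"offset": [-0.08,0,0.005],"dr": [0,0,0],"hand": -1},{"offset": [-0.08,0,0.005],"dr": [0,0,0],"hand": -1},{"offset": [-0.075,0,0.015],"dr": [0,0,0],"hand": -1},{"offset": [-0.075,0,0.015],"dr": [0,0,0],"hand": -1}]'

```text
time_s: 17.6
eef_pos: [417.3, 118.4, 147.8]
ee_rot: [-0.0, 0.58, 0.815, -0.0]
force: [-0.6, 1.5, 0.6]
grip_width: 0.002
grip_force: 0.6
```

Run:
```python
from h import *
p,R=cur(); print(p,ctrl.sense()['force'],tip(50),B.T@(tip(50)-p)/120)
```

```text
[417.26 118.36 147.77] [-0.6   1.46  0.55] [416.71 120.03 148.6 ] [ 0.01  0.   -0.01]
```

Request:
arm_command --increments '[{"offset": [-0.075,0,0.03],"dr": [0,0,0],"hand": -1},{"offset": [-0.075,0,0.03],"dr": [0,0,0],"hand": -1},{"offset": [-0.065,0,0.04],"dr": [0,0,0],"hand": -1},{"offset": [-0.065,0,0.045],"dr": [0,0,0],"hand": -1},{"offset": [-0.06,0,0.055],"dr": [0,0,0],"hand": -1},{"offset": [-0.06,0,0.055],"dr": [0,0,0],"hand": -1},{"offset": [-0.05,0,0.06],"dr": [0,0,0],"hand": -1},{"offset": [-0.05,0,0.06],"dr": [0,0,0],"hand": -1}]'

```text
time_s: 18.4
eef_pos: [436.7, 62.0, 102.2]
ee_rot: [-0.001, 0.58, 0.815, -0.0]
force: [-1.1, 0.1, 1.2]
grip_width: -0.003
grip_force: 0.4
```

Run:
```python
from h import *
p,R=cur(); print(p,ctrl.sense()['force'],tip(10),B.T@(tip(0)-p)/120)
```

```text
[436.66  62.04 102.25] [-1.1   0.12  1.19] [436.04  64.2  103.73] [-0.05  0.    0.13]
```

Request:
arm_command --increments '[{"offset": [-0.02,0,0.04],"dr": [0,0,0],"hand": -1},{"offset": [-0.02,0,0.04],"dr": [0,0,0],"hand": -1},{"offset": [0,0,0.03],"dr": [0,0,0],"hand": -1},{"offset": [0,0,0],"dr": [0,0,0],"hand": -1}]'

```text
time_s: 18.8
eef_pos: [437.9, 58.1, 89.3]
ee_rot: [-0.001, 0.58, 0.815, -0.0]
force: [0.2, 0.7, 0.4]
grip_width: -0.001
grip_force: 0.0
```

Request:
arm_command --increments '[{"offset": [0,0,0.01],"dr": [0,0,0],"hand": -1},{"offset": [0,0,0],"dr": [0,0,0],"hand": -1}]'

```text
time_s: 19.0
eef_pos: [438.1, 58.1, 88.6]
ee_rot: [-0.0, 0.58, 0.815, -0.0]
force: [-0.0, -0.7, 0.3]
grip_width: 0.001
grip_force: 0.0
```

Request:
arm_command --increments '[{"offset": [0,0,0.01],"dr": [0,0,0],"hand": -1},{"offset": [0,0,0],"dr": [0,0,0],"hand": -1}]'

```text
time_s: 19.2
eef_pos: [438.3, 57.9, 87.4]
ee_rot: [-0.0, 0.58, 0.815, -0.0]
force: [0.1, 0.3, -0.4]
grip_width: 0.003
grip_force: 0.1
```

Request:
arm_command --increments '[{"offset": [0,0,0.01],"dr": [0,0,0],"hand": -1},{"offset": [0,0,0],"dr": [0,0,0],"hand": -1}]'

```text
time_s: 19.4
eef_pos: [438.4, 57.9, 86.9]
ee_rot: [-0.0, 0.58, 0.815, -0.0]
force: [-1.6, -0.4, 10.1]
grip_width: 0.001
grip_force: 5.0
```

Request:
arm_command --increments '[{"offset": [0,0,0.01],"dr": [0,0,0],"hand": -1},{"offset": [0,0,0],"dr": [0,0,0],"hand": -1}]'

```text
time_s: 19.6
eef_pos: [438.5, 57.9, 86.7]
ee_rot: [0.0, 0.58, 0.815, -0.0]
force: [-7.6, -0.3, 24.6]
grip_width: -0.003
grip_force: 12.0
```

Request:
arm_command --increments '[{"offset": [0,0,0.01],"dr": [0,0,0],"hand": -1},{"offset": [0,0,0],"dr": [0,0,0],"hand": -1}]'

```text
time_s: 19.8
eef_pos: [438.7, 57.9, 86.5]
ee_rot: [0.0, 0.58, 0.815, 0.0]
force: [-13.6, 0.6, 38.9]
grip_width: -0.0
grip_force: 19.0
```

Request:
arm_command --increments '[{"offset": [0,0,-0.03],"dr": [0,0,0],"hand": -1},{"offset": [0,0,-0.1],"dr": [0,0,0],"hand": -1},{"offset": [0,0,-0.3],"dr": [0,0,0],"hand": -1},{"offset": [-0.1,0,-0.35],"dr": [0,0,0],"hand": -1},{"offset": [-0.3,0,-0.25],"dr": [0,0,0],"hand": -1},{"offset": [-0.3,0,0],"dr": [0,0,0],"hand": -1},{"offset": [0,0,0],"dr": [0,0,0],"hand": -1},{"offset": [0,0,0],"dr": [0,0,0],"hand": -1}]'

```text
time_s: 20.6
eef_pos: [465.5, -21.6, 207.0]
ee_rot: [-0.001, 0.581, 0.814, -0.0]
force: [-0.4, 0.5, -0.2]
grip_width: 0.002
grip_force: 0.0
```

Run:
```python
from h import *
print(cur()[0],ctrl.sense()['force'])
ci,im=snap('wrist','w6'); cs,s=snap('scene','s3')
a=cv2.resize(im,(560,420)); b=cv2.resize(s[150:290,160:300],(420,420),interpolation=cv2.INTER_CUBIC)
cv2.imwrite('pics/f.png',cv2.resize(np.hstack([a,b]),(800,343)))
print([(proj(ci,[cov(th,x,115.5,42) for x in(-80,80)])/.7).round(0).tolist() for th in(0,5)])
g=(im[...,1].astype(int)-im[...,2]>40).astype('u1'); print(cv2.minAreaRect(max(cv2.findContours(g,0,2)[0],key=cv2.contourArea)))
```

```text
[465.47 -21.65 206.95] [-0.43  0.52 -0.21]
[[[258.0, 183.0], [562.0, 183.0]], [[251.0, 176.0], [568.0, 175.0]]]
((286.0, 70.0), (140.0, 230.0), 90.0)
```

View pics/f.png

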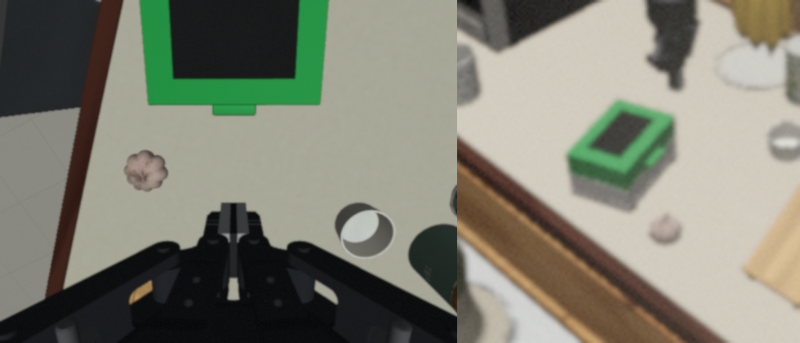

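The cover is shut: its front edge is at row 182 (0 rad predicts 183), and nothing else has moved.

```bash
python3 -c "
from rig import ctrl
print(ctrl.finish_job())"
```

```text
the job is handed in; nothing more can be done
None
```

I seated the steel plate flush over both pins, let go of it, folded the green cover fully shut and handed the job in; the last images show the cover closed, though no verdict came back.

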